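# Put the hand stamp away under the sliding shutter

## Robot

A 6-joint arm with a two-finger parallel gripper is mounted at the origin on the work surface. World frame = base frame: x ahead of the robot, y to its left, z up, the work surface at z = 0. Lengths are in m, angles in degrees, forces in N, time in s.
With the tool pointing down it reaches from about 0.275 to 0.85 m from the base axis. Payload 5.2 kg.
Tool frame: the origin (TCP) lies on the centre line of the jaws, within the pads' length; the fingertips stand 25 mm ahead of it and the grasp point (between the pads) lies 6 mm ahead of it; z points along the fingers, y is the line along which they close (so a half turn about z gives the same grasp; the last joint's range is limited). The gripper opens to 85 mm and grips with 20 to 120 N. Pads are 22 mm wide; open, the fingers measure 114 mm over their backs; the gripper's body (76 mm by 85 mm) begins 54 mm behind the grasp point. The pads swing forward as they close: fully open they stand 13 mm farther back than shut.
Start: joints at [65.042, 14.817, 87.949, -0, 77.235, -11.62], TCP at [0.127, 0.535, 0.22] pointing down, gripper open.
Joint ranges: [-179.93, 179.93], [-52.35, 119.4], [10.71, 147.94], [-69.91, 249.91], [12.55, 155.21], [-178.61, 178.61]. Speed limits (degrees/s): [147.25, 147.25, 180, 180, 180, 180].

## Interface

Orientations are given as [roll, pitch, yaw] about the fixed x, y, z axes, in that order (R = Rz(yaw) Ry(pitch) Rx(roll)).
In Python, from workcell import monitor, capture, job, silhouettes gives the robot as it stands. The module is installed in compiled form; this text tells all that it offers.
- The arm moves only by the shell command python3 -m crank 'ROWS'. ROWS is rows parted by semicolons, their numbers by spaces, 1 to 8 of them, each of 5 numbers: dx, dy, dz in m, then a turn about the tool's z in degrees, then the finger opening in m; each row shifts and turns the commanded pose from where the row before left it, along the tool's axes as they then stand; what a row does not reach is not made up. A row lasts 1/8 s, in which the tool goes at most 0.0625 m and 10.7 degrees, less where a joint would pass 70% of its speed; a pose out of reach is approached as far as the arm can. The fingers move at their own pace and stop on an object; the grip force is fixed at half the most. Time passes only in rows, so rows that do not move let the fingers close. It prints the time, the measured TCP pose, the force, the opening and the grip force at its end.
- monitor.get_obs(): the state, without advancing time (a new reading comes with each control period).
- capture(name): name is "side" or "top"; returns a dict with "image" (384x512x3 uint8, blue, green, red), "depth" (384x512 float32, m along the optical axis (not along the pixel's ray), 0 where there is no reading), "fx", "fy", "cx", "cy" (pixels), "k1" (the pictures are not rectified: a ray, as slopes to the right and down, at radius r is drawn at 1 + k1 r^2 times it, then the intrinsics apply), "world_from_camera" (4x4, takes a point from camera to world coordinates). Camera axes: x right, y down, z forward; pixel columns grow to the right and rows downward; lengths in m; the calibration is good to about 2 mm. A picture is of the moment at which its call begins.
- job.close_job(): hands the job in; it is judged then, once.
Trained networks look in a picture, given as the dict that the camera call returned (one of the last four; its "shot" number tells which), for a name from the list of things; names that differ only in an ending like _2 or _b are one class to them, and where a whole thing is asked for, a point or a joint stands for the part that bears it (a point fixed in the world has none). Each returns a list of dicts, best first, with "p" (0 to 1); they miss things now and then, are a little off and sometimes report something else, mostly with a low value. They report only what shows in the picture. A call takes as long as a camera call.
- silhouettes(picture, label): "pixels" (384x512 bool, what is visible of it) and "point" ([row, column] in pixels, amid what is visible of it).
The state is a dict: "time_s": time; "joint_pos": joint angles; "joint_velocities": joint speeds; "effort": joint torques, N m; "ee_pos": TCP position; "orientation": TCP orientation; "wrist_force": force on the tool from outside, world axes, zero at the start; "ft_torque": the same for the moment, N m; "gripper_width": finger opening in m; "finger_force": force on a finger pad.
Only numpy, scipy, OpenCV 4.12 (cv2) and the standard library are available. Lean on these libraries where they do the work, as an engineer would, in place of code of your own. Each camera call takes 0.05 s, during which the arm holds its last target. There are 200 camera calls.

## Task

Put the oblong hand stamp away in the plywood box: slide the box's handle-less shutter wide open by pressing lightly on it and dragging it, set the stamp down gently and upright on the floor of the compartment, and slide the shutter fully shut again. The shutter is thin, so press no harder than it takes to move it, do not let the stamp drop, and leave everything else where it is.

Things in the scene. Friction and masses are not known exactly. Their poses are not given: they have to be found in the camera images.
- crate: the plywood box, fixed to the table, 130 (x) x 300 (y) x 80 mm high, walls 8 mm; origin under its centre, z up. Its +y end, from box y = +15 mm on, is covered by a fixed deck level with the rim (z = 80 mm). The rest of its top (x -57 to 57, y -142 to +15 mm) is the compartment's opening, closed by the shutter
- compartment (a point): point on the compartment's floor (box x 0, y -86, z 6 mm), axes as the box's: the middle of the part that the open shutter uncovers, a good place for the middle of the stamp's underside. Inside, the compartment is 106 mm wide between the shutter's runners, from box y = -142 to +18 mm
- deck_edge (a point): middle of the deck's edge at rim height (box x 0, y +15, z 80 mm), axes as the box's. Between here and the -y end wall lies the shutter's top, a flat board 110 mm wide, 5 mm thick, without handle, sunk 4 to 16 mm below the rim: how deep differs each time and is not measured, find it by touch. On its felt runners it gives 1 mm per 15 N
- shutter (a joint): how far the shutter is open, m: 0 fully shut, 0.110 fully open. It moves along the box's +y, under the deck; its front edge is at box y = -141 mm + this value. Fully open, a strip from y = -31 to +15 mm stays in reach. Dragging it takes about 4 N, a little more when fast; it stays where left. More than 22 N on it cracks it
- stamp: the oblong wooden hand stamp, standing upright: rubber-faced foot 64 (x) x 44 (y) x 16 mm high, and on it a ridge grip 50 (x) x 14 (y) mm, from 16 to 42 mm height; origin under its centre. 75 to 155 g. Grip it by the ridge, across y
- round_stamp: a bystander: round wooden hand stamp with a mushroom grip, 52 mm across, 56 mm high; origin under its centre. Leave it alone
- brayer: a bystander: ink roller, rubber roll 36 mm across and 90 mm long with a wooden handle, about 175 mm long overall; origin on the surface under the roll, handle to its -x. Leave it alone
- cup: a bystander: white cup, 72 mm across, 90 mm high; origin under its centre
- glue: a bystander: white glue bottle, 60 mm across, 170 mm high; origin under its centre
- jar: a bystander: glass jar, 66 mm across, 65 mm high; origin under its centre
- ink_tin: a bystander: low steel tin, 44 mm across, 26 mm high, standing on the deck of the box; origin under its centre
- scraper: a bystander: spatula about 200 mm long lying on the table; origin near its middle, underneath

How it is judged:
By the outcome, as a careful person would: the job done as asked, in the order asked, and still so for the second after the job is handed in, with the robot touching nothing.
It also fails if it takes over 67 s, if anything falls off the work surface, if the arm or the gripper's body presses on something with over 40 N, if the wrist force passes 120 N, or if a joint passes its speed limit or range.

## Working session

There is one attempt and no reset: what is moved stays moved. The work goes in short steps, Python scripts to look and compute and a shell command to move; the robot and the scene stay as the last step left them, time stands still between calls to the robot, and variables do not carry over. Pictures are saved under pics/ and viewed, at most 11 in all, crops included, and the job is handed in when it is done.

```bash
mkdir -p pics; cat > h.py <<'E'
import numpy as np, cv2
from workcell import monitor, capture, job, silhouettes
def pts(pic, rc):
    """pixels (N,2 row,col) -> world via depth"""
    rc=np.atleast_2d(rc).astype(int); d=pic["depth"][rc[:,0],rc[:,1]]; ok=d>0; rc=rc[ok]; d=d[ok]
    K=np.array([[pic["fx"],0,pic["cx"]],[0,pic["fy"],pic["cy"]],[0,0,1]])
    u=cv2.undistortPoints(rc[:,::-1].astype(np.float64).reshape(-1,1,2),K,np.array([pic["k1"],0,0,0.]))[:,0]
    P=np.c_[u*d[:,None],d]; T=np.array(pic["world_from_camera"]); return P@T[:3,:3].T+T[:3,3]
def proj(pic,P):
    T=np.linalg.inv(pic["world_from_camera"]); p=np.atleast_2d(P)@T[:3,:3].T+T[:3,3]
    K=np.array([[pic["fx"],0,pic["cx"]],[0,pic["fy"],pic["cy"]],[0,0,1]])
    return cv2.projectPoints(p.reshape(-1,1,3),np.zeros(3),np.zeros(3),K,np.array([pic["k1"],0,0,0.]))[0][:,0]
E
python3 - <<'E'
from h import *
for n in("top","side"):
    p=capture(n); cv2.imwrite(f"pics/{n}0.png",p["image"]); print(n,p["fx"],p["k1"],np.round(p["world_from_camera"],3).tolist())
    for l in("crate","shutter","stamp","round_stamp","brayer","cup","glue","jar","ink_tin","scraper"):
        for s in silhouettes(p,l)[:2]:
            m=s["pixels"]; P=pts(p,np.argwhere(m)); print(l,round(s["p"],2),np.round(s["point"]),m.sum(),np.round(np.median(P,0),3) if len(P) else None,np.round(np.percentile(P,98,axis=0),3) if len(P) else None)
print(monitor.get_obs())
E
```

```text
top 346.6819314965189 -0.052300993628970886 [[0.01, -0.996, 0.092, 0.523], [-0.999, -0.007, 0.034, -0.002], [-0.034, -0.092, -0.995, 1.014], [0.0, 0.0, 0.0, 1.0]]
crate 0.7 [242. 312.] 351 [ 0.456 -0.147  0.016] [ 0.486 -0.126  0.043]
shutter 0.72 [212. 224.] 2344 [0.537 0.098 0.073] [0.599 0.175 0.077]
shutter 0.69 [202. 346.] 293 [ 0.573 -0.24   0.018] [ 0.598 -0.22   0.056]
stamp 0.65 [240. 314.] 364 [ 0.457 -0.148  0.016] [ 0.489 -0.126  0.043]
stamp 0.3 [256. 102.] 758 [0.415 0.442 0.052] [0.449 0.496 0.09 ]
round_stamp 0.54 [201. 346.] 266 [ 0.571 -0.239  0.018] [ 0.595 -0.22   0.056]
brayer 0.92 [170. 394.] 848 [ 0.664 -0.389  0.023] [ 0.725 -0.334  0.037]
cup 0.65 [254. 106.] 720 [0.416 0.44  0.052] [0.449 0.458 0.09 ]
glue 0.7 [160.  99.] 671 [0.681 0.441 0.109] [0.71  0.474 0.169]
jar 0.9 [136. 289.] 444 [ 0.753 -0.082  0.062] [ 0.784 -0.056  0.066]
ink_tin 0.52 [198. 163.] 224 [0.575 0.258 0.104] [0.596 0.279 0.108]
scraper 0.58 [267. 395.] 959 [ 0.387 -0.388  0.003] [ 0.474 -0.335  0.02 ]
scraper 0.46 [135. 288.] 432 [ 0.753 -0.085  0.063] [ 0.784 -0.058  0.066]
side 359.
[... 994 characters left out ...]
]
{'time_s': 1.1, 'joint_pos': array([ 6.50418456e+01,  1.48175945e+01,  8.79476617e+01, -1.01192514e-03,
        7.72348419e+01, -1.16193994e+01]), 'joint_velocities': array([-0.07370833,  0.01800644,  0.13376105,  0.0457436 ,  0.03561593,
       -0.03025898]), 'effort': array([-1.06259307e-03, -4.45931590e+01, -2.90896189e+01, -6.11197192e-04,
        9.37142504e-04, -2.50365258e-05]), 'ee_pos': array([0.12687729, 0.53518039, 0.21961076]), 'orientation': array([-1.79999705e+02,  9.46918124e-04,  1.66661469e+02]), 'wrist_force': array([-0.36834191, -0.02626642, -0.14532612]), 'ft_torque': array([0.01677761, 0.03063702, 0.02521332]), 'finger_force': 0.0, 'gripper_width': 0.08561762122945168}
```

View pics/top0.png

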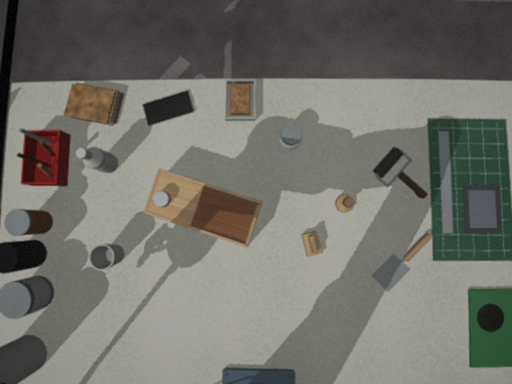

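View pics/side0.png

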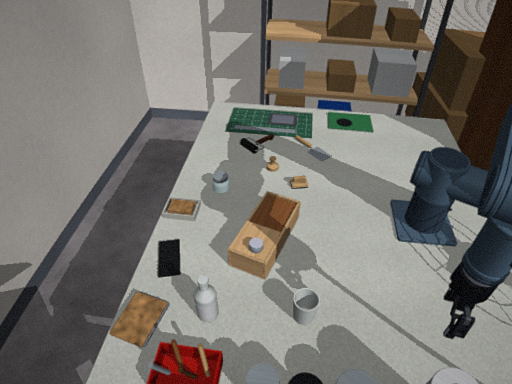

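```bash
python3 - <<'E'
from h import *
best=None
for n in("top","side"):
    p=capture(n); allP=pts(p,np.argwhere(p["depth"]>0))
    x,y,z=allP.T
    box=(x>.42)&(x<.70)&(y>-.03)&(y<.40)&(z>.06)&(z<.09)
    # rim+shutter footprint
    q=allP[box]; r=cv2.minAreaRect(q[:,:2].astype(np.float32)); print(n,"box all",r)
    rim=q[(q[:,2]>.0775)]; print("rim",len(rim),cv2.minAreaRect(rim[:,:2].astype(np.float32)), np.median(rim[:,2]))
    s=silhouettes(p,"shutter")[0]["pixels"]; P=pts(p,np.argwhere(s)); P=P[(P[:,2]>.06)&(P[:,2]<.085)]
    print("shutter",cv2.minAreaRect(P[:,:2].astype(np.float32)),np.percentile(P[:,2],[5,25,50,75,95]))
    st=allP[(x>.40)&(x<.52)&(y>-.21)&(y<-.08)&(z>.008)&(z<.06)]
    for lo,hi in((.010,.022),(.036,.05)):
        g=st[(st[:,2]>lo)&(st[:,2]<hi)]; r=cv2.minAreaRect(g[:,:2].astype(np.float32)); print("stamp",lo,len(g),r,np.median(g,0))
    tab=allP[(x>.3)&(x<.4)&(y>-.2)&(y<.2)]; print("table z",np.median(tab[:,2]))
E
```

```text
top box all ((0.498725026845932, 0.19952669739723206), (0.34834954142570496, 0.26558083295822144), 72.42657470703125)
rim 1860 ((0.4986492693424225, 0.19971442222595215), (0.3480605483055115, 0.2652899920940399), 72.43248748779297) 0.07905880816610283
shutter ((0.5366390347480774, 0.09776479005813599), (0.15451031923294067, 0.112691730260849), 72.11062622070312) [0.07052882 0.07213968 0.07327876 0.07444203 0.07616717]
stamp 0.01 253 ((0.45622918009757996, -0.15067826211452484), (0.06442149728536606, 0.04447142034769058), 14.698736190795898) [ 0.45769674 -0.14539821  0.01492614]
stamp 0.036 92 ((0.45629948377609253, -0.15042388439178467), (0.049991220235824585, 0.013768020085990429), 13.978501319885254) [ 0.45673206 -0.15014598  0.04073406]
table z -0.001055176434280769
side box all ((0.4987947344779968, 0.19846779108047485), (0.34586721658706665, 0.26835310459136963), 72.5916519165039)
rim 1376 ((0.49824613332748413, 0.19856880605220795), (0.3435973525047302, 0.2689521312713623), 72.29438781738281) 0.07978021383814943
shutter ((0.5379717946052551, 0.09448334574699402), (0.15639658272266388, 0.11145975440740585), 72.32278442382812) [0.07149926 0.07319299 0.07430078 0.07551959 0.07727451]
stamp 0.01 90 ((0.4588352143764496, -0.1467515081167221), (0.06360558420419693, 0.044059090316295624), 12.546429634094238) [ 0.45951429 -0.13852941  0.0158232 ]
stamp 0.036 38 ((0.45946767926216125, -0.14849743247032166), (0.048364389687776566, 0.017336638644337654), 11.83682632446289) [ 0.46251473 -0.1466339   0.04061358]
table z -0.0005895767565868848
```

```bash
cat >> h.py <<'E'
def fitbox(n):
    p=capture(n); A=pts(p,np.argwhere(p["depth"]>0)); c=np.array([.565,.175])
    q=A[(A[:,2]>.074)&(A[:,2]<.088)&(np.hypot(*(A[:,:2]-c).T)<.185)&~((A[:,1]>.33)&(A[:,0]<.5))]
    r=cv2.minAreaRect(q[:,:2].astype(np.float32)); return p,A,r
def plan(target,yaw):
    """tool-axes displacement from the present pose (tool down) to world target/yaw"""
    o=monitor.get_obs(); y=np.radians(o["orientation"][2]); d=np.array(target)-o["ee_pos"]
    return np.round([d[0]*np.cos(y)+d[1]*np.sin(y), d[0]*np.sin(y)-d[1]*np.cos(y), -d[2], (o["orientation"][2]-yaw+180)%360-180],4)
E
python3 - <<'E'
from h import *
from scipy.optimize import minimize
for n in("top","side"):
    p,A,r=fitbox(n); print(n,r)
    # model: shutter/rim boundary & deck edge check by local coords
    c=np.array(r[0]); a=np.radians(72.2); 
    for ang in (71.5,72,72.5,73):
        a=np.radians(ang); ey=np.array([np.cos(a),np.sin(a)]); ex=np.array([np.sin(a),-np.cos(a)])
        q=A[(A[:,2]>.076)&(A[:,2]<.088)]; l=np.c_[(q[:,:2]-c)@ex,(q[:,:2]-c)@ey]; l=l[(abs(l[:,0])<.08)&(abs(l[:,1])<.165)]
        print(ang,np.round(np.percentile(l,[.5,1,99,99.5],axis=0),4).T.tolist())
E
```

```text
top ((0.5557072758674622, 0.15568529069423676), (0.2986965775489807, 0.130281463265419), 72.36479949951172)
71.5 [[-0.0654, -0.0646, 0.0648, 0.0657], [-0.1487, -0.148, 0.1471, 0.148]]
72 [[-0.0648, -0.0642, 0.0643, 0.0651], [-0.1485, -0.1477, 0.1471, 0.148]]
72.5 [[-0.0647, -0.0643, 0.0642, 0.0646], [-0.1487, -0.148, 0.147, 0.148]]
73 [[-0.0652, -0.0648, 0.0642, 0.0648], [-0.1486, -0.1479, 0.1472, 0.148]]
side ((0.5575849413871765, 0.1568032056093216), (0.30590179562568665, 0.1316593587398529), 72.4765853881836)
71.5 [[-0.0665, -0.0658, 0.0648, 0.0657], [-0.1491, -0.148, 0.1502, 0.1508]]
72 [[-0.0658, -0.0652, 0.0643, 0.0652], [-0.1488, -0.1481, 0.1502, 0.1508]]
72.5 [[-0.0653, -0.0648, 0.0642, 0.0649], [-0.1489, -0.1481, 0.15, 0.1508]]
73 [[-0.0651, -0.0647, 0.0641, 0.0653], [-0.1491, -0.1481, 0.1501, 0.1508]]
```

```bash
python3 -m crank '0 0 0 0 0'
```

```text
time_s: 1.52
ee_pos: [0.1269, 0.5352, 0.2196]
orientation: [180.0, 0.0, 166.7]
wrist_force: [-0.6, 0.8, 0.2]
gripper_width: 0.0696
finger_force: 0.0
```

```bash
cat >> h.py <<'E'
C=np.array([.5565,.156]); EX=np.array([.9532,-.3024]); EY=np.array([.3024,.9532])
def bx(x,y,z): return np.r_[C+x*EX+y*EY,z]
E
python3 -c "
from h import *
print(plan(bx(0,-.118,.15),72.4))"
```

```text
[-4.96800e-01 -3.87500e-01  6.96000e-02  9.42629e+01]
```

```bash
python3 -m crank '-.041 -.032 0 0 0;-.041 -.032 0 0 0;-.041 -.032 0 0 0;-.041 -.032 0 0 0;-.041 -.032 0 0 0;-.041 -.032 0 0 0;-.041 -.032 0 0 0;-.041 -.032 0 0 0' && python3 -m crank '-.041 -.032 0 0 0;-.041 -.032 0 0 0;-.041 -.032 0 0 0;-.041 -.032 0 0 0;0 0 .015 10 0;0 0 .015 10 0;0 0 .015 10 0;0 0 .015 10 0' && python3 -m crank '0 0 0 10 0;0 0 0 10 0;0 0 0 10 0;0 0 0 10 0;0 0 0 10 0;0 0 0 4 0;0 0 0 0 0' ; python3 -c "
from h import *
print(plan(bx(0,-.118,.11),72.4))"
```

```text
time_s: 2.52
ee_pos: [0.3879, 0.209, 0.2199]
orientation: [180.0, 0.0, 166.7]
wrist_force: [0.5, 1.1, -0.5]
gripper_width: -0.0001
finger_force: 0.0
time_s: 3.52
ee_pos: [0.517, 0.0479, 0.1592]
orientation: [180.0, 0.0, 126.3]
wrist_force: [0.4, 0.3, 0.9]
gripper_width: 0.0001
finger_force: 0.0
time_s: 4.4
ee_pos: [0.517, 0.048, 0.1597]
orientation: [180.0, -0.0, 72.7]
wrist_force: [-0.2, -0.1, 0.5]
gripper_width: -0.0003
finger_force: 0.0
[-0.0032  0.0049  0.0497  0.3011]
```

```bash
python3 -m crank '-.003 .005 .014 .3 0;0 0 .014 0 0;0 0 .014 0 0;0 0 .01 0 0;0 0 0 0 0;0 0 0 0 0'; python3 -m crank '0 0 .001 0 0;0 0 0 0 0'; python3 -m crank '0 0 .001 0 0;0 0 0 0 0'
```

```text
time_s: 5.15
ee_pos: [0.5212, 0.0437, 0.1078]
orientation: [180.0, -0.0, 72.4]
wrist_force: [0.2, 0.7, -0.4]
gripper_width: 0.0
finger_force: 0.0
time_s: 5.4
ee_pos: [0.5211, 0.0437, 0.107]
orientation: [180.0, -0.0, 72.4]
wrist_force: [-0.9, 0.6, 0.6]
gripper_width: 0.0001
finger_force: 0.0
time_s: 5.65
ee_pos: [0.5208, 0.0437, 0.1056]
orientation: [180.0, 0.0, 72.4]
wrist_force: [-1.4, -0.4, -1.0]
gripper_width: -0.0001
finger_force: 0.0
```

```bash
for i in 1 ; do python3 -m crank '0 0 .001 0 0;0 0 .001 0 0;0 0 0 0 0'; done;  python3 -m crank '0 0 .001 0 0;0 0 0 0 0' | grep -E "pos|wrist"; python3 -m crank '0 0 .001 0 0;0 0 0 0 0'| grep -E "pos|wrist"
```

```text
time_s: 6.02
ee_pos: [0.5208, 0.0437, 0.1035]
orientation: [-180.0, 0.0, 72.4]
wrist_force: [-0.2, -0.1, -0.3]
gripper_width: -0.0
finger_force: 0.0
ee_pos: [0.5208, 0.0437, 0.1025]
wrist_force: [0.2, 0.2, 0.3]
ee_pos: [0.5208, 0.0437, 0.1015]
wrist_force: [0.9, -0.2, 0.2]
```

```bash
python3 -m crank '0 0 .0007 0 0;0 0 0 0 0'| grep -E "pos|wrist"; python3 -m crank '0 0 .0007 0 0;0 0 0 0 0'| grep -E "pos|wrist"; python3 -m crank '0 0 .0005 0 0;0 0 0 0 0'| grep -E "pos|wrist"
```

```text
ee_pos: [0.5209, 0.0437, 0.1009]
wrist_force: [0.4, -0.7, -1.2]
ee_pos: [0.5208, 0.0437, 0.1002]
wrist_force: [-0.2, 0.4, -0.1]
ee_pos: [0.5209, 0.0437, 0.0997]
wrist_force: [-0.1, -0.1, 0.4]
```

```bash
python3 -m crank '0 0 .0005 0 0;0 0 0 0 0'| grep -E "pos|wrist"; python3 -m crank '0 0 .0005 0 0;0 0 0 0 0'| grep -E "pos|wrist"; python3 -m crank '0 0 .0005 0 0;0 0 0 0 0'| grep -E "pos|wrist"
```

```text
ee_pos: [0.5208, 0.0437, 0.0992]
wrist_force: [0.3, 1.1, 0.4]
ee_pos: [0.5208, 0.0437, 0.0986]
wrist_force: [-1.0, -0.2, 0.7]
ee_pos: [0.5209, 0.0437, 0.0982]
wrist_force: [0.2, 0.3, -0.5]
```

```bash
python3 -m crank '0 0 .0005 0 0;0 0 0 0 0'| grep -E "pos|wrist"; python3 -m crank '0 0 .0005 0 0;0 0 0 0 0'| grep -E "pos|wrist"
```

```text
ee_pos: [0.5209, 0.0437, 0.0977]
wrist_force: [-0.1, -0.8, 0.5]
ee_pos: [0.5208, 0.0437, 0.0972]
wrist_force: [-0.5, -0.9, -0.2]
```

```bash
python3 -m crank '0 0 .0004 0 0;0 0 0 0 0'| grep -E "pos|wrist"
```

```text
ee_pos: [0.5208, 0.0437, 0.0968]
wrist_force: [-0.0, 0.2, 0.0]
```

```bash
python3 -m crank '0 0 .0005 0 0;0 0 0 0 0'| grep -E "pos|wrist"; python3 -m crank '0 0 .0005 0 0;0 0 0 0 0'| grep -E "pos|wrist"
```

```text
ee_pos: [0.5208, 0.0437, 0.0963]
wrist_force: [-0.3, 0.6, 0.2]
ee_pos: [0.5208, 0.0437, 0.0958]
wrist_force: [0.4, 0.6, 0.2]
```

```bash
python3 -m crank '0 0 .0005 0 0;0 0 0 0 0'| grep -E "pos|wrist"
```

```text
ee_pos: [0.5208, 0.0437, 0.0953]
wrist_force: [0.2, 0.2, 0.2]
```

```bash
python3 -m crank '0 0 .0005 0 0;0 0 0 0 0'| grep -E "pos|wrist"; python3 -m crank '0 0 .0005 0 0;0 0 0 0 0'| grep -E "pos|wrist"
```

```text
ee_pos: [0.5209, 0.0437, 0.0948]
wrist_force: [0.2, 0.9, 1.1]
ee_pos: [0.5209, 0.0437, 0.0943]
wrist_force: [0.5, 0.3, -0.2]
```

```bash
python3 -m crank '0 0 .0005 0 0;0 0 0 0 0'| grep -E "pos|wrist"
```

```text
ee_pos: [0.5208, 0.0437, 0.0938]
wrist_force: [-0.1, 0.4, 0.8]
```

```bash
python3 -m crank '0 0 .0005 0 0;0 0 0 0 0'| grep -E "pos|wrist"
```

```text
ee_pos: [0.5208, 0.0437, 0.0932]
wrist_force: [0.4, 0.0, 0.1]
```

```bash
python3 - <<'E'
from h import *
for n in("side","top"):
    p=capture(n); A=pts(p,np.argwhere(p["depth"]>0)); l=np.c_[(A[:,:2]-C)@EX,(A[:,:2]-C)@EY]
    for y in(-.1,-.08,-.06,-.03,0,.05,.1): 
        m=(abs(l[:,0])<.035)&(abs(l[:,1]-y)<.01)&(A[:,2]<.09); print(n,y,m.sum(),np.round(np.median(A[m,2]),4))
p=capture("side"); cv2.imwrite("pics/s1.png",cv2.resize(p["image"][150:300,180:380],None,fx=4,fy=4))
E
```

```text
side -0.1 84 0.0746
side -0.08 83 0.0742
side -0.06 91 0.0743
side -0.03 90 0.0742
side 0 89 0.0738
side 0.05 104 0.0798
side 0.1 40 0.0794
top -0.1 0 nan
top -0.08 0 nan
top -0.06 0 nan
top -0.03 0 nan
top 0 0 nan
top 0.05 186 0.0784
top 0.1 86 0.0782
  return _methods._mean(a, axis=axis, dtype=dtype,
  ret = ret.dtype.type(ret / rcount)
```

View pics/s1.png

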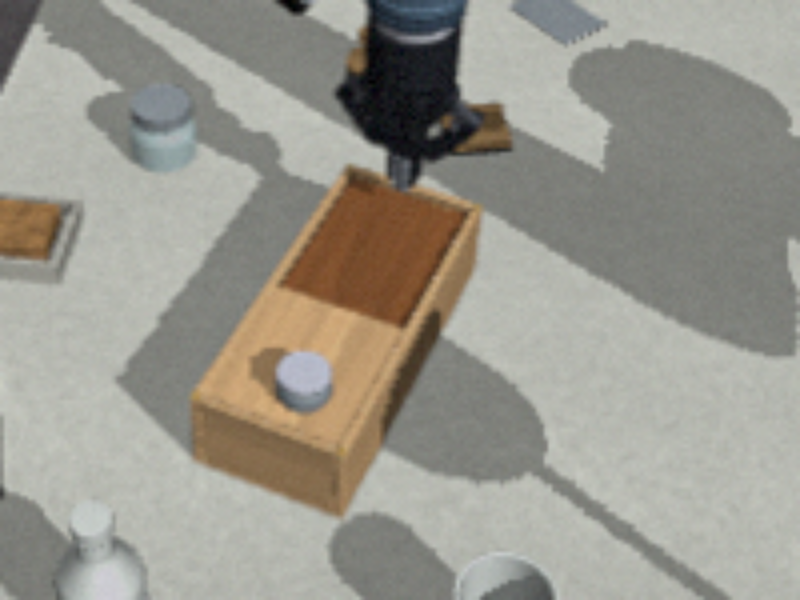

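```bash
python3 - <<'E'
from h import *
p=capture("side")
for P in (bx(0,-.118,.068),bx(0,-.118,.074),bx(0,-.118,.08),bx(0,-.142,.08),bx(0,-.15,.08),bx(0,.015,.08)):
    print(np.round((proj(p,P)[0]-[180,150])*4))
E
```

```text
[399. 214.]
[399. 209.]
[399. 204.]
[410. 187.]
[413. 182.]
[337. 305.]
```

```bash
python3 -m crank '0 0 .0005 0 0;0 0 0 0 0'| grep -E "pos|wrist"
```

```text
ee_pos: [0.5209, 0.0437, 0.0928]
wrist_force: [-0.6, -0.4, 0.7]
```

```bash
python3 - <<'E'
from h import *
p=capture("side")
o=monitor.get_obs(); print(o["ee_pos"],proj(p,o["ee_pos"]),proj(p,o["ee_pos"]-[0,0,.025]))
for r in range(184,206): print(r,[ (int(p["image"][r,c].mean()),np.round(pts(p,[[r,c]])[0],3).tolist()) for c in (278,280,282)])
cv2.imwrite("pics/s2.png",cv2.resize(p["image"][165:225,240:320],None,fx=10,fy=10))
E
```

```text
[0.52085114 0.04365988 0.09277346] [[279.98966503 198.28984674]] [[279.61501915 203.52916898]]
184 [(12, [0.53, 0.058, 0.168]), (25, [0.524, 0.043, 0.156]), (21, [0.517, 0.065, 0.176])]
185 [(26, [0.53, 0.053, 0.16]), (21, [0.524, 0.041, 0.151]), (16, [0.517, 0.064, 0.171])]
186 [(21, [0.53, 0.054, 0.156]), (9, [0.524, 0.042, 0.147]), (24, [0.517, 0.058, 0.162])]
187 [(25, [0.53, 0.054, 0.153]), (14, [0.524, 0.042, 0.142]), (12, [0.516, 0.058, 0.157])]
188 [(30, [0.53, 0.054, 0.148]), (21, [0.523, 0.058, 0.152]), (24, [0.516, 0.059, 0.153])]
189 [(53, [0.529, 0.054, 0.143]), (44, [0.523, 0.055, 0.145]), (23, [0.516, 0.061, 0.151])]
190 [(61, [0.529, 0.055, 0.14]), (78, [0.522, 0.056, 0.141]), (59, [0.516, 0.057, 0.143])]
191 [(71, [0.529, 0.055, 0.135]), (85, [0.522, 0.055, 0.136]), (75, [0.515, 0.056, 0.138])]
192 [(79, [0.529, 0.049, 0.126]), (80, [0.522, 0.058, 0.134]), (67, [0.515, 0.052, 0.13])]
193 [(72, [0.529, 0.05, 0.122]), (80, [0.522, 0.054, 0.126]), (66, [0.515, 0.054, 0.128])]
194 [(87, [0.528, 0.055, 0.122]), (79, [0.521, 0.056, 0.124]), (59, [0.515, 0.052, 0.121])]Traceback (most recent call last):
  File "<stdin>", line 4, in <module>
  File "h.py", line 7, in pts
    u=cv2.undistortPoints(rc[:,::-1].astype(np.float64).reshape(-1,1,2),K,np.array([pic["k1"],0,0,0.]))[:,0]
      ~~~~~~~~~~~~~~~~~~~^^^^^^^^^^^^^^^^^^^^^^^^^^^^^^^^^^^^^^^^^^^^^^^^^^^^^^^^^^^^^^^^^^^^^^^^^^^^^^
cv2.error: OpenCV(4.12.0) /io/opencv/modules/calib3d/src/undistort.dispatch.cpp:347: error: (-215:Assertion failed) CV_IS_MAT(_src) && CV_IS_MAT(_dst) && (_src->rows == 1 || _src->cols == 1) && (_dst->rows == 1 || _dst->cols == 1) && _src->cols + _src->rows - 1 == _dst->rows + _dst->cols - 1 && (CV_MAT_TYPE(_src->type) == CV_32FC2 || CV_MAT_TYPE(_src->type) == CV_64FC2) && (CV_MAT_TYPE(_dst->type) == CV_32FC2 || CV_MAT_TYPE(_dst->type) == CV_64FC2) in function 'cvUndistortPointsInternal'
```

```bash
python3 - <<'E'
from h import *
p=capture("side")
for r in range(193,204): print(r,[ (p["image"][r,c].tolist(),[np.round(q,3).tolist() for q in pts(p,[[r,c]]) ] if p["depth"][r,c]>0 else 0) for c in (278,280,282)])
cv2.imwrite("pics/s2.png",cv2.resize(p["image"][165:225,240:320],None,fx=10,fy=10))
E
```

```text
193 [([82, 74, 72], [[0.529, 0.053, 0.125]]), ([85, 80, 78], [[0.522, 0.056, 0.129]]), ([66, 60, 63], [[0.515, 0.054, 0.127]])]
194 [([92, 88, 82], [[0.528, 0.055, 0.122]]), ([86, 83, 79], [[0.522, 0.053, 0.121]]), ([59, 55, 49], [[0.515, 0.056, 0.125]])]
195 [([106, 104, 101], [[0.528, 0.052, 0.115]]), ([84, 80, 77], [[0.521, 0.058, 0.121]]), ([47, 41, 37], [[0.515, 0.053, 0.117]])]
196 [([84, 90, 93], [[0.528, 0.053, 0.111]]), ([86, 80, 70], [[0.521, 0.055, 0.114]]), ([58, 58, 65], [[0.514, 0.055, 0.114]])]
197 [([63, 82, 103], [[0.529, 0.018, 0.075]]), ([95, 95, 95], [[0.521, 0.058, 0.111]]), ([88, 103, 114], [[0.515, 0.019, 0.077]])]
198 [([48, 80, 124], [[0.529, 0.019, 0.071]]), ([51, 74, 107], [[0.522, 0.019, 0.071]]), ([62, 89, 112], [[0.515, 0.022, 0.075]])]
199 [([49, 84, 123], [[0.528, 0.024, 0.071]]), ([46, 81, 126], [[0.521, 0.031, 0.077]]), ([54, 82, 125], [[0.514, 0.027, 0.075]])]
200 [([47, 81, 126], [[0.528, 0.034, 0.075]]), ([39, 77, 121], [[0.521, 0.031, 0.073]]), ([41, 74, 123], [[0.514, 0.032, 0.075]])]
201 [([42, 78, 125], [[0.527, 0.039, 0.075]]), ([49, 80, 124], [[0.52, 0.035, 0.072]]), ([47, 79, 124], [[0.513, 0.036, 0.074]])]
202 [([51, 83, 126], [[0.527, 0.045, 0.076]]), ([45, 76, 120], [[0.52, 0.041, 0.073]]), ([46, 79, 123], [[0.513, 0.042, 0.075]])]
203 [([41, 74, 116], [[0.526, 0.049, 0.074]]), ([44, 74, 122], [[0.52, 0.047, 0.073]]), ([44, 80, 122], [[0.513, 0.048, 0.075]])]
```

View pics/s2.png

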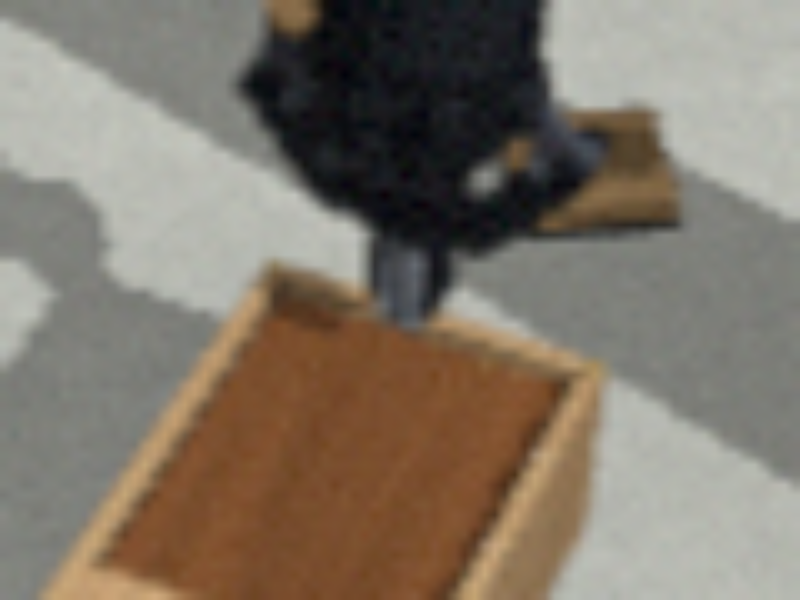

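```bash
cat > g.sh <<'E'
g(){ awk '/ee_pos|wrist/{printf "%s ",$0} /wrist/{gsub(/[^0-9. -]/,"");f=$NF; print ""} END{exit (f>2.5)}'; }
E
. ./g.sh
python3 -m crank '0 0 .0006 0 0;0 0 0 0 0'|g && python3 -m crank '0 0 .0006 0 0;0 0 0 0 0'|g && python3 -m crank '0 0 .0006 0 0;0 0 0 0 0'|g && python3 -m crank '0 0 .0006 0 0;0 0 0 0 0'|g && python3 -m crank '0 0 .0006 0 0;0 0 0 0 0'|g && python3 -m crank '0 0 .0006 0 0;0 0 0 0 0'|g && python3 -m crank '0 0 .0006 0 0;0 0 0 0 0'|g && python3 -m crank '0 0 .0006 0 0;0 0 0 0 0'|g
```

```text
ee_pos: [0.5208, 0.0437, 0.0922] wrist_force: [0.1, 0.5, -0.2] 
ee_pos: [0.5208, 0.0437, 0.0916] wrist_force: [0.3, -0.2, -0.2] 
ee_pos: [0.5208, 0.0437, 0.091] wrist_force: [-0.0, 0.3, -0.1] 
ee_pos: [0.5208, 0.0437, 0.0904] wrist_force: [-1.0, 0.4, 0.2] 
ee_pos: [0.5208, 0.0437, 0.0897] wrist_force: [0.5, 0.2, -0.3] 
ee_pos: [0.5208, 0.0437, 0.0892] wrist_force: [1.2, -0.5, 0.8] 
ee_pos: [0.5208, 0.0437, 0.0886] wrist_force: [-0.4, -0.2, 0.2] 
ee_pos: [0.5208, 0.0437, 0.088] wrist_force: [-0.3, 0.2, 0.6]
```

```bash
cat >> h.py <<'E'
def tip():
    p=capture("side"); o=monitor.get_obs(); q=proj(p,o["ee_pos"])[0].astype(int)
    rc=np.argwhere(np.ones((70,30),bool))+[q[1]-35,q[0]-15]; rc=rc[p["depth"][rc[:,0],rc[:,1]]>0]
    P=pts(p,rc); n=np.hypot(*(P[:,:2]-o["ee_pos"][:2]).T)<.022; gray=np.ptp(p["image"][rc[:,0],rc[:,1]].astype(int),axis=1)<25
    z=np.sort(P[n&gray&(P[:,2]>.05)][:,2]); return o["time_s"],o["ee_pos"],o["gripper_width"],z[:8]
E
python3 -c "
from h import *
print(tip())"
```

```text
(13.125, array([0.52085377, 0.04367409, 0.08799875]), -6.99955226686059e-05, array([0.10127822, 0.10448062, 0.10535974, 0.1066748 , 0.10734746,
       0.10791686, 0.10993495, 0.11051122]))
```

```bash
. ./g.sh; python3 -m crank '0 0 .003 0 0;0 0 .003 0 0;0 0 .003 0 0;0 0 0 0 0'|g &&  python3 -m crank '0 0 .003 0 0;0 0 .003 0 0;0 0 .003 0 0;0 0 0 0 0'|g; python3 -c "
from h import *
print(tip())
p=capture('side');cv2.imwrite('pics/s3.png',cv2.resize(p['image'][165:225,240:320],None,fx=8,fy=8))"
```

```text
ee_pos: [0.5206, 0.0437, 0.0786] wrist_force: [0.1, -0.5, 0.2] 
ee_pos: [0.5206, 0.0437, 0.0697] wrist_force: [-0.2, -0.4, 0.6] 
(14.175, array([0.52077773, 0.0436719 , 0.06983212]), -0.00024464423565055134, array([0.07201823, 0.08659798, 0.08707965, 0.08712017, 0.08770292,
       0.08793241, 0.08867154, 0.0890486 ]))
```

View pics/s3.png

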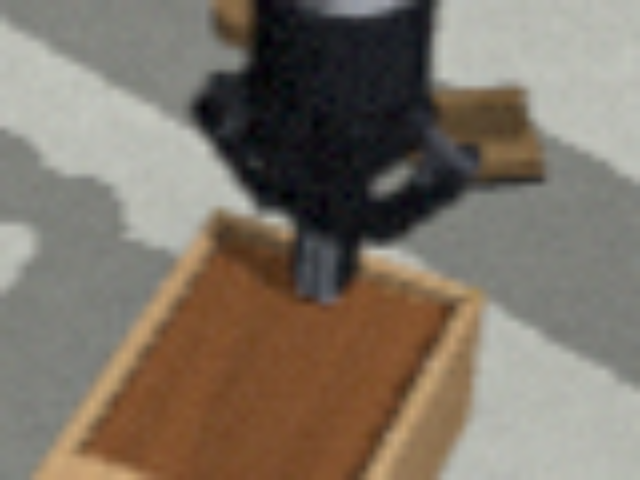

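```bash
. ./g.sh; python3 -m crank '0 0 .002 0 0;0 0 .002 0 0;0 0 .002 0 0;0 0 0 0 0'|g &&  python3 -m crank '0 0 .0008 0 0;0 0 0 0 0'|g &&  python3 -m crank '0 0 .0008 0 0;0 0 0 0 0'|g &&  python3 -m crank '0 0 .0008 0 0;0 0 0 0 0'|g &&  python3 -m crank '0 0 .0006 0 0;0 0 0 0 0'|g &&  python3 -m crank '0 0 .0006 0 0;0 0 0 0 0'|g &&  python3 -m crank '0 0 .0006 0 0;0 0 0 0 0'|g &&  python3 -m crank '0 0 .0006 0 0;0 0 0 0 0'|g &&  python3 -m crank '0 0 .0006 0 0;0 0 0 0 0'|g &&  python3 -m crank '0 0 .0006 0 0;0 0 0 0 0'|g; python3 -c "
from h import *
print(tip())"
```

```text
ee_pos: [0.5207, 0.0437, 0.0638] wrist_force: [0.4, 0.2, -0.4] 
ee_pos: [0.5209, 0.0437, 0.0632] wrist_force: [0.1, -0.3, 0.2] 
ee_pos: [0.521, 0.0436, 0.0627] wrist_force: [-1.5, 0.4, 3.8] 
(15.275, array([0.52098726, 0.04362615, 0.06271634]), -0.0001060966642828166, array([0.0717836 , 0.07871836, 0.08006407, 0.08117531, 0.08167417,
       0.08326221, 0.08427526, 0.08460967]))
```

```bash
. ./g.sh; python3 -m crank '0 0 .0004 0 0;0 0 0 0 0;0 0 0 0 0'|g;  python3 -m crank '0 0 0 0 0'|g
```

```text
ee_pos: [0.521, 0.0435, 0.0625] wrist_force: [-2.4, -0.3, 6.5] 
ee_pos: [0.521, 0.0436, 0.0624] wrist_force: [-0.6, -0.9, 5.5]
```

```bash
. ./g.sh; python3 -m crank '0 0 .0007 0 0;0 0 0 0 0;0 0 0 0 0'|g;  python3 -m crank '.004 0 0 0 0;.004 0 0 0 0; 0 0 0 0 0'|g; python3 -c "
from h import *
print(plan(bx(0,-.005,.0624),72.4))"
```

```text
ee_pos: [0.5211, 0.0435, 0.0622] wrist_force: [-2.9, -1.0, 9.5] 
ee_pos: [0.5234, 0.051, 0.0621] wrist_force: [-2.5, -1.7, 9.3] 
[ 0.1051 -0.0002 -0.0003 -0.017 ]
```

```bash
. ./g.sh; python3 -m crank '.005 0 0 0 0;.005 0 0 0 0;.005 0 0 0 0;.005 0 0 0 0'|g; cat >> h.py <<'E'
def front():
    p=capture("top"); r={}
    for n in("side","top"):
        p=capture(n); A=pts(p,np.argwhere(p["depth"]>0)); l=np.c_[(A[:,:2]-C)@EX,(A[:,:2]-C)@EY]
        m=(abs(l[:,0])<.045)&(l[:,1]>-.138)&(l[:,1]<.01); z=A[:,2]
        r[n]=[(round(y,3),round(float(np.median(z[m&(abs(l[:,1]-y)<.003)])),3)) for y in np.arange(-.134,.01,.006) if (m&(abs(l[:,1]-y)<.003)).any()]
    return r
E
python3 -c "
from h import *
r=front(); print(r['side'][:12]); print(r['top'][:12])"
```

```text
ee_pos: [0.5293, 0.0697, 0.0621] wrist_force: [-4.4, -3.8, 10.4] 
[(np.float64(-0.134), 0.477), (np.float64(-0.128), 0.469), (np.float64(-0.122), 0.466), (np.float64(-0.116), 0.467), (np.float64(-0.11), 0.466), (np.float64(-0.104), 0.18), (np.float64(-0.098), 0.133), (np.float64(-0.092), 0.174), (np.float64(-0.086), 0.164), (np.float64(-0.08), 0.162), (np.float64(-0.074), 0.159), (np.float64(-0.068), 0.25)]
[(np.float64(-0.134), 0.469), (np.float64(-0.128), 0.465), (np.float64(-0.122), 0.464), (np.float64(-0.116), 0.465), (np.float64(-0.11), 0.464), (np.float64(-0.104), 0.464), (np.float64(-0.098), 0.464), (np.float64(-0.092), 0.464), (np.float64(-0.086), 0.465), (np.float64(-0.08), 0.464), (np.float64(-0.074), 0.464), (np.float64(-0.068), 0.464)]
```

```bash
sed -i 's/l\[:,1\]<.01); z=A/l[:,1]<.01)\&(A[:,2]<.085); z=A/' h.py
. ./g.sh; python3 -c "
from h import *
r=front(); print(*[(float(a),b) for a,b in r['side'][:12]])
p=capture('side');cv2.imwrite('pics/s4.png',cv2.resize(p['image'][165:225,240:320],None,fx=8,fy=8))"
```

```text
(-0.11, 0.073) (-0.104, 0.073) (-0.098, 0.072) (-0.092, 0.074) (-0.086, 0.074) (-0.08, 0.074) (-0.074, 0.073) (-0.068, 0.073) (-0.062, 0.074) (-0.056, 0.073) (-0.05, 0.074) (-0.044, 0.074)
```

View pics/s4.png

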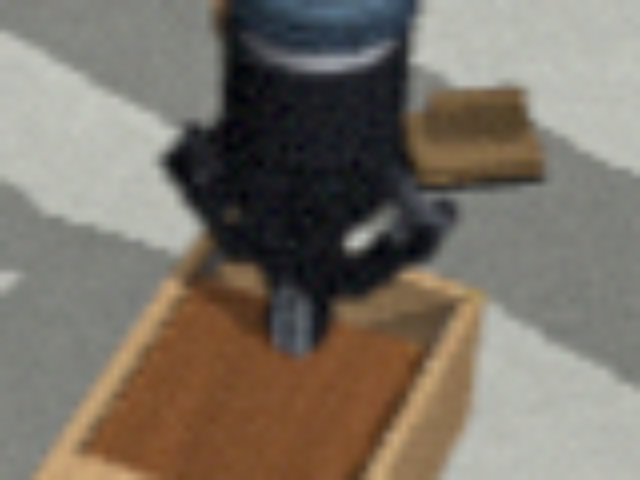

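```bash
. ./g.sh; python3 -m crank '.005 0 0 0 0;.005 0 0 0 0;.005 0 0 0 0;.005 0 0 0 0;.005 0 0 0 0;.005 0 0 0 0'|g;python3 -m crank '.005 0 0 0 0;.005 0 0 0 0;.005 0 0 0 0;.005 0 0 0 0;.005 0 0 0 0'|g; python3 -c "
from h import *
print(plan(bx(0,-.005,.0624),72.4))
r=front(); print(*[(float(a),b) for a,b in r['side'][:19]])"
```

```text
ee_pos: [0.5383, 0.0984, 0.0622] wrist_force: [-4.2, -4.0, 9.3] 
ee_pos: [0.5458, 0.1222, 0.0622] wrist_force: [-4.7, -3.5, 9.5] 
[ 0.0304 -0.     -0.0002 -0.0223]
(-0.134, 0.006) (-0.128, 0.006) (-0.122, 0.007) (-0.116, 0.009) (-0.056, 0.072) (-0.05, 0.074) (-0.044, 0.074) (-0.038, 0.074) (-0.032, 0.074) (-0.026, 0.074) (-0.02, 0.075) (-0.014, 0.074) (-0.008, 0.073) (-0.002, 0.073) (0.004, 0.073) (0.01, 0.074)
```

```bash
. ./g.sh; python3 -m crank '.005 0 0 0 0;.005 0 0 0 0;.005 0 0 0 0;.005 0 0 0 0;.005 0 0 0 0;.0025 0 0 0 0;0 0 0 0 0'|g; python3 -m crank '0 0 -.004 0 0;0 0 -.02 0 0;0 0 -.03 0 0;0 0 -.03 0 0;0 0 -.03 0 0'; python3 -c "
from h import *
r=front(); print(*[(float(a),b) for a,b in r['side'][:19]])
print(*[(float(a),b) for a,b in r['top'][:19]])
print(plan(np.array([.457,-.1495,.17]),14))"
```

```text
ee_pos: [0.5541, 0.1478, 0.0622] wrist_force: [-3.7, -5.5, 10.9] 
time_s: 20.4
ee_pos: [0.5542, 0.1492, 0.1758]
orientation: [-180.0, -0.0, 72.4]
wrist_force: [0.0, -0.6, 0.4]
gripper_width: -0.0002
finger_force: 0.0
(-0.134, 0.007) (-0.128, 0.005) (-0.122, 0.005) (-0.116, 0.006) (-0.11, 0.006) (-0.104, 0.006) (-0.098, 0.005) (-0.092, 0.006) (-0.032, 0.073) (-0.026, 0.074) (-0.02, 0.074) (-0.014, 0.075) (-0.008, 0.075) (-0.002, 0.075) (0.004, 0.074) (0.01, 0.075)
(-0.134, 0.004) (-0.128, 0.005) (-0.122, 0.005) (-0.116, 0.005) (-0.11, 0.005) (-0.104, 0.005) (-0.098, 0.005) (-0.092, 0.004) (-0.086, 0.005) (-0.08, 0.004) (-0.074, 0.005) (-0.068, 0.004) (-0.062, 0.005) (-0.056, 0.005) (-0.05, 0.004) (-0.044, 0.004) (-0.038, 0.005) (-0.032, 0.005) (-0.026, 0.071)
[-3.14600e-01 -3.30000e-03  6.70000e-03  5.83676e+01]
```

```bash
python3 -m crank '-.04 0 0 0 .04;-.04 0 0 0 .04;-.04 0 0 0 .04;-.04 0 0 0 .04;-.04 0 0 0 .04;-.04 0 0 0 .04;-.04 0 0 0 .04;-.034 -.003 0 0 .04' >/dev/null; python3 -m crank '0 0 .02 9.8 .04;0 0 .02 9.8 .04;0 0 .02 9.8 .04;0 0 .02 9.8 .04;0 0 0 9.8 .04;0 0 0 9.6 .04;0 0 0 0 .04'; python3 -c "
from h import *
print(plan(np.array([.457,-.150,.009]),14)); print(tip())
p=capture('top'); A=pts(p,np.argwhere(p['depth']>0))
p=capture('side');cv2.imwrite('pics/s5.png',cv2.resize(p['image'][140:210,260:340],None,fx=8,fy=8))"
```

```text
time_s: 22.42
ee_pos: [0.4555, -0.1487, 0.0939]
orientation: [-179.9, 0.1, 13.8]
wrist_force: [0.9, 0.8, 0.8]
gripper_width: 0.0403
finger_force: 0.0
[ 0.0012  0.0016  0.0849 -0.1545]
(22.475, array([ 0.4556389 , -0.14884767,  0.09418489]), 0.03977262185407042, array([0.10944895, 0.11000778, 0.11267188, 0.11368739, 0.11947802,
       0.12296559, 0.1245596 , 0.12484318]))
```

View pics/s5.png

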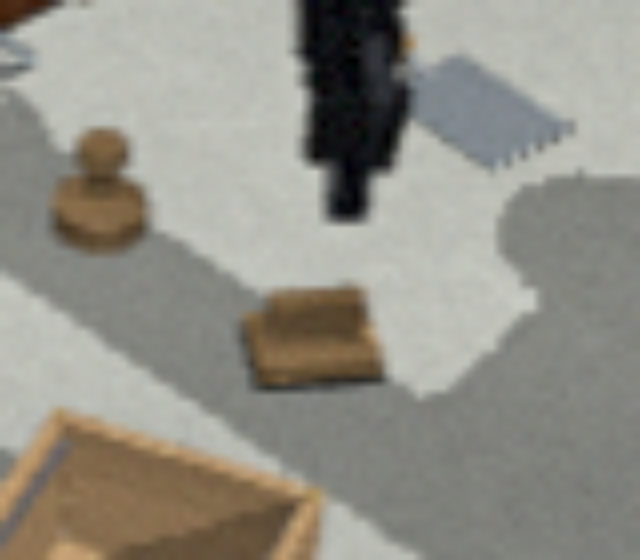

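```bash
. ./g.sh; python3 -m crank '.001 .0015 .015 0 .04;0 0 .015 0 .04;0 0 .01 0 .04;0 0 0 0 .04'|g &&  python3 -m crank '0 0 .01 0 .04;0 0 .01 0 .04;0 0 .006 0 .04;0 0 0 0 .04'|g && python3 -m crank '0 0 .005 0 .04;0 0 .004 0 .04;0 0 .003 0 .04;0 0 0 0 .04'|g && python3 -m crank '0 0 .002 0 .04;0 0 0 0 .04'|g && python3 -m crank '0 0 .002 0 .04;0 0 0 0 .04'|g; python3 -c "
from h import *
print(plan(np.array([.457,-.150,.009]),14)); print(tip())
p=capture('side');cv2.imwrite('pics/s6.png',cv2.resize(p['image'][150:200,270:330],None,fx=10,fy=10))"
```

```text
ee_pos: [0.4568, -0.15, 0.054] wrist_force: [-0.3, 0.5, 0.7] 
ee_pos: [0.4573, -0.1503, 0.0287] wrist_force: [-0.4, 0.5, -0.2] 
ee_pos: [0.4575, -0.1505, 0.0171] wrist_force: [-0.7, 0.2, 0.2] 
ee_pos: [0.4577, -0.1505, 0.0152] wrist_force: [-0.3, -0.0, 0.0] 
ee_pos: [0.4576, -0.1505, 0.0132] wrist_force: [-0.2, -0.1, -0.6] 
[-0.0005 -0.0006  0.0042 -0.2382]
(24.625, array([ 0.45763003, -0.15053123,  0.01324939]), 0.04015755544700953, array([0.05067743, 0.05930691, 0.06819738, 0.06850812, 0.08086497,
       0.09470016, 0.09988748, 0.10372498]))
```

View pics/s6.png

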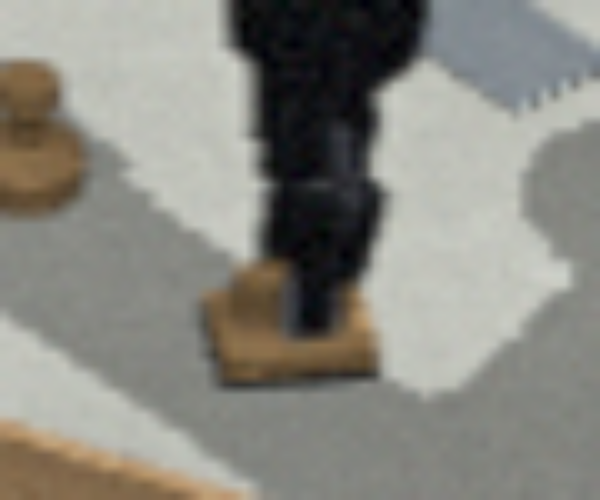

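```bash
. ./g.sh; python3 -m crank '.003 0 .002 0 .04;0 0 0 0 .04'|g; python3 -m crank '0 0 0 0 .025;0 0 0 0 .02;0 0 0 0 .02'|g;  python3 -m crank '0 0 0 0 0;0 0 0 0 0;0 0 0 0 0;0 0 0 0 0;0 0 0 0 0'
```

```text
ee_pos: [0.4608, -0.1498, 0.0112] wrist_force: [-0.7, 0.3, -1.0] 
ee_pos: [0.4606, -0.1498, 0.0113] wrist_force: [-0.1, 0.2, -1.0] 
time_s: 25.92
ee_pos: [0.4608, -0.15, 0.0115]
orientation: [180.0, -0.0, 13.8]
wrist_force: [0.1, 0.2, 3.7]
gripper_width: 0.0131
finger_force: 59.4
```

```bash
python3 -m crank '0 0 -.01 0 0;0 0 -.02 0 0;0 0 -.03 0 0;0 0 -.03 0 0;0 0 -.03 0 0;0 0 0 0 0'; python3 -c "
from h import *
print(plan(bx(0,-.086,.13),-17.6))
p=capture('side');cv2.imwrite('pics/s7.png',cv2.resize(p['image'][120:210,250:350],None,fx=6,fy=6))
p=capture('side')
for s in silhouettes(p,'stamp')[:2]:
  P=pts(p,np.argwhere(s['pixels'])); print(s['p'],np.round(np.percentile(P,[2,50,98],axis=0),3))"
```

```text
time_s: 26.68
ee_pos: [0.462, -0.1506, 0.1337]
orientation: [179.8, -0.2, 13.8]
wrist_force: [0.4, -0.2, -0.8]
gripper_width: 0.0127
finger_force: 58.7
[ 1.20000e-01 -2.01900e-01  3.70000e-03  3.13689e+01]
0.47 [[ 0.415 -0.334 -0.002]
 [ 0.459 -0.14   0.136]
 [ 0.493 -0.121  0.163]]
```

View pics/s7.png

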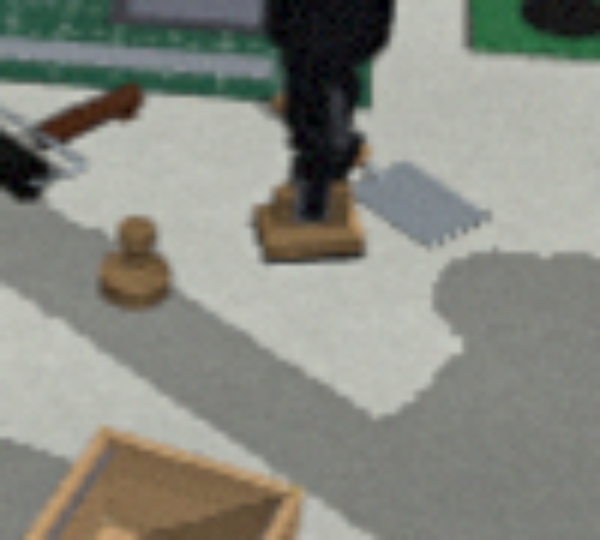

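```bash
python3 -m crank '.015 -.0252 0 0 0;.015 -.0252 0 0 0;.015 -.0252 0 0 0;.015 -.0252 0 0 0;.015 -.0252 0 0 0;.015 -.0252 0 0 0;.015 -.0252 0 0 0;.015 -.0252 0 0 0'; python3 -m crank '0 0 0 8 0;0 0 0 8 0;0 0 0 8 0;0 0 0 7.4 0;0 0 0 0 0'; python3 -c "
from h import *
print(plan(bx(0,-.086,.13),-17.6))
p=capture('side'); A=pts(p,np.argwhere(p['depth']>0)); l=np.c_[(A[:,:2]-C)@EX,(A[:,:2]-C)@EY,A[:,2]]
q=l[(l[:,2]>.115)&(l[:,2]<.137)&(abs(l[:,1]+.086)<.06)&(abs(l[:,0])<.06)]; print(len(q),np.round(np.percentile(q,[0,1,50,99,100],axis=0),3))
p=capture('side');cv2.imwrite('pics/s8.png',cv2.resize(p['image'][150:250,220:340],None,fx=6,fy=6))"
```

```text
time_s: 27.82
ee_pos: [0.5283, 0.0755, 0.1295]
orientation: [-179.9, 0.2, 13.8]
wrist_force: [-0.1, -0.2, -1.5]
gripper_width: 0.0126
finger_force: 58.7
time_s: 28.45
ee_pos: [0.5282, 0.0745, 0.1298]
orientation: [180.0, 0.2, -17.6]
wrist_force: [-0.4, 0.0, -1.6]
gripper_width: 0.0125
finger_force: 58.8
[ 0.0024 -0.0002 -0.0002  0.0236]
163 [[-0.037 -0.109  0.116]
 [-0.037 -0.107  0.118]
 [-0.012 -0.068  0.132]
 [ 0.027 -0.06   0.137]
 [ 0.028 -0.06   0.137]]
```

View pics/s8.png

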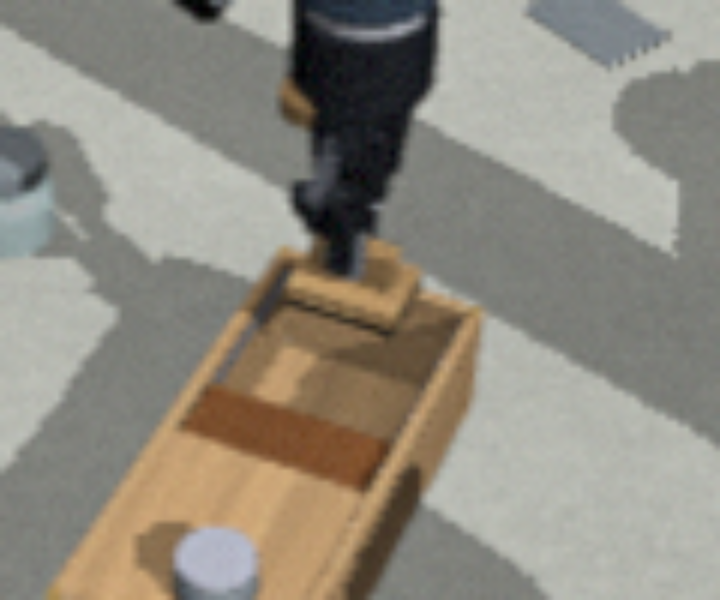

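```bash
. ./g.sh; python3 -m crank '.004 0 .01 0 0;.001 0 .015 0 0;0 0 .015 0 0;0 0 0 0 0'|g; python3 -m crank '0 0 .012 0 0;0 0 .012 0 0;0 0 .012 0 0;0 0 0 0 0'|g && python3 -m crank '0 0 .008 0 0;0 0 .008 0 0;0 0 .008 0 0;0 0 0 0 0'|g; python3 -c "
from h import *
print(plan(bx(.0025,-.086,.0175),-17.6))"
```

```text
ee_pos: [0.5324, 0.0731, 0.0892] wrist_force: [-0.0, 0.4, -1.8] 
ee_pos: [0.5329, 0.0731, 0.054] wrist_force: [-0.8, -0.5, -0.3] 
ee_pos: [0.5333, 0.073, 0.0305] wrist_force: [-0.5, 0.4, -1.0] 
[-0.0005 -0.0001  0.013  -0.0413]
```

```bash
. ./g.sh; python3 -m crank '0 0 .004 0 0;0 0 .004 0 0;0 0 .002 0 0;0 0 0 0 0'|g && python3 -m crank '0 0 .001 0 0;0 0 0 0 0'|g && python3 -m crank '0 0 .001 0 0;0 0 0 0 0'|g && python3 -m crank '0 0 .0007 0 0;0 0 0 0 0'|g && python3 -m crank '0 0 .0007 0 0;0 0 0 0 0'|g && python3 -m crank '0 0 .0007 0 0;0 0 0 0 0'|g && python3 -m crank '0 0 .0007 0 0;0 0 0 0 0'|g
```

```text
ee_pos: [0.5338, 0.073, 0.0212] wrist_force: [-0.2, 0.7, -0.9] 
ee_pos: [0.534, 0.073, 0.0204] wrist_force: [-0.6, -0.5, -1.3] 
ee_pos: [0.5339, 0.073, 0.0193] wrist_force: [0.1, -0.2, -0.4] 
ee_pos: [0.5339, 0.073, 0.0186] wrist_force: [0.4, 0.0, -1.1] 
ee_pos: [0.5339, 0.073, 0.0179] wrist_force: [0.2, 0.2, -1.0] 
ee_pos: [0.534, 0.073, 0.0175] wrist_force: [-0.5, 0.8, 2.9]
```

```bash
python3 -m crank '0 0 0 0 .03;0 0 0 0 .035;0 0 0 0 .035;0 0 0 0 .035' && python3 -m crank '0 0 -.01 0 .035;0 0 -.02 0 .035;0 0 -.03 0 .035;0 0 -.03 0 .035;0 0 -.03 0 .035;0 0 0 0 .02'; python3 -c "
from h import *
print(plan(bx(0,-.0085,.11),72.4))
p=capture('side'); A=pts(p,np.argwhere(p['depth']>0)); l=np.c_[(A[:,:2]-C)@EX,(A[:,:2]-C)@EY,A[:,2]]
q=l[(l[:,2]>.038)&(l[:,2]<.055)&(l[:,1]<-.04)&(l[:,1]>-.135)&(abs(l[:,0])<.045)]; print(len(q),np.round(np.percentile(q,[1,50,99],axis=0),3))
"
```

```text
time_s: 32.3
ee_pos: [0.5339, 0.073, 0.0171]
orientation: [180.0, 0.0, -17.6]
wrist_force: [-0.0, -0.7, 1.4]
gripper_width: 0.0353
finger_force: 0.0
time_s: 33.05
ee_pos: [0.536, 0.0729, 0.1405]
orientation: [-179.9, -0.4, -17.6]
wrist_force: [0.4, -0.3, -0.2]
gripper_width: 0.0201
finger_force: 0.0
[-5.6000e-03 -7.6900e-02  3.0500e-02 -9.0032e+01]
60 [[-0.024 -0.091  0.038]
 [-0.001 -0.081  0.047]
 [ 0.024 -0.075  0.051]]
```

```bash
python3 -m crank '-.003 -.0385 0 0 0;-.003 -.0385 0 0 0;0 0 0 -10 0;0 0 0 -10 0;0 0 0 -10 0;0 0 0 -10 0;0 0 0 -10 0;0 0 0 -10 0' >/dev/null;python3 -m crank '0 0 .01 -10 0;0 0 .01 -10 0;0 0 .01 -10 0;0 0 .01 0 0;0 0 0 0 0'; python3 -c "
from h import *
print(plan(bx(0,-.0085,.068),72.4))"
```

```text
time_s: 34.72
ee_pos: [0.5504, 0.1481, 0.0956]
orientation: [-179.8, 0.1, 72.2]
wrist_force: [-0.2, -0.2, 0.2]
gripper_width: 0.0003
finger_force: 0.0
[ 0.0009  0.0035  0.0276 -0.2318]
```

```bash
. ./g.sh; python3 -m crank '0 .003 .009 0 0;0 0 .009 0 0;0 0 .005 0 0;0 0 0 0 0;0 0 0 0 0'|g && python3 -m crank '0 0 .002 0 0;0 0 .002 0 0;0 0 .0015 0 0;0 0 0 0 0'|g
```

```text
ee_pos: [0.5546, 0.1473, 0.0744] wrist_force: [-0.2, -0.1, -0.9] 
ee_pos: [0.5543, 0.1472, 0.0686] wrist_force: [0.4, 1.1, 0.2]
```

```bash
. ./g.sh; python3 -m crank '0 0 .002 0 0;0 0 .001 0 0;0 0 0 0 0'|g && python3 -m crank '0 0 .001 0 0;0 0 0 0 0'|g && python3 -m crank '0 0 .0007 0 0;0 0 0 0 0'|g && python3 -m crank '0 0 .0006 0 0;0 0 0 0 0'|g && python3 -m crank '0 0 .0006 0 0;0 0 0 0 0'|g && python3 -m crank '0 0 .0006 0 0;0 0 0 0 0'|g && python3 -m crank '0 0 .0006 0 0;0 0 0 0 0'|g
```

```text
ee_pos: [0.5543, 0.1473, 0.0656] wrist_force: [-0.4, 1.2, 0.1] 
ee_pos: [0.5544, 0.1473, 0.0646] wrist_force: [-1.1, 0.7, 1.0] 
ee_pos: [0.5544, 0.1473, 0.0639] wrist_force: [-0.6, -0.3, -0.0] 
ee_pos: [0.5544, 0.1473, 0.0633] wrist_force: [-0.3, 0.6, -0.4] 
ee_pos: [0.5545, 0.1473, 0.063] wrist_force: [-0.2, -1.1, 1.3] 
ee_pos: [0.5545, 0.1472, 0.0626] wrist_force: [-1.4, -0.7, 4.9]
```

```bash
. ./g.sh; python3 -m crank '0 0 .0009 0 0;0 0 0 0 0;0 0 0 0 0'|g; python3 -m crank '-.003 0 0 0 0;-.004 0 0 0 0;-.005 0 0 0 0;-.005 0 0 0 0;-.005 0 0 0 0;-.005 0 0 0 0'|g; python3 -c "
from h import *
print(plan(bx(0,-.1195,.0621),72.4))
r=front(); print(*[(float(a),b) for a,b in r['side'][:19]])
"
```

```text
ee_pos: [0.5546, 0.1472, 0.0623] wrist_force: [-2.8, -1.7, 8.2] 
ee_pos: [0.5469, 0.1228, 0.0623] wrist_force: [-1.2, 5.4, 7.0] 
[-0.0849 -0.0008  0.0002 -0.0503]
(-0.134, 0.006) (-0.128, 0.006) (-0.122, 0.005) (-0.104, 0.021) (-0.092, 0.045) (-0.086, 0.048) (-0.08, 0.048) (-0.056, 0.073) (-0.05, 0.074) (-0.044, 0.074) (-0.038, 0.074) (-0.032, 0.074) (-0.026, 0.075) (-0.02, 0.074) (-0.014, 0.074) (-0.008, 0.074) (-0.002, 0.073) (0.004, 0.073) (0.01, 0.074)
```

```bash
. ./g.sh; python3 -m crank '-.003 0 .0004 0 0;-.005 0 0 0 0;-.005 0 0 0 0;-.005 0 0 0 0;-.005 0 0 0 0;-.005 0 0 0 0;-.005 0 0 0 0'|g; python3 -m crank '-.005 0 0 0 0;-.005 0 0 0 0;-.005 0 0 0 0;-.005 0 0 0 0;-.005 0 0 0 0;-.005 0 0 0 0;-.005 0 0 0 0'|g; python3 -c "
from h import *
print(plan(bx(0,-.1195,.0621),72.4))
r=front(); print(*[(float(a),b) for a,b in r['side'][:19]])
"
```

```text
ee_pos: [0.537, 0.0913, 0.0621] wrist_force: [-2.3, 5.6, 9.0] 
ee_pos: [0.5265, 0.0578, 0.0621] wrist_force: [-0.9, 4.7, 9.4] 
[-0.0168 -0.0011 -0.     -0.0494]
(-0.122, 0.073) (-0.116, 0.074) (-0.11, 0.074) (-0.104, 0.074) (-0.098, 0.074) (-0.092, 0.075) (-0.086, 0.074) (-0.08, 0.074) (-0.074, 0.074) (-0.068, 0.073) (-0.062, 0.073) (-0.056, 0.074) (-0.05, 0.073) (-0.044, 0.074) (-0.038, 0.074) (-0.032, 0.074) (-0.026, 0.073) (-0.02, 0.074) (-0.014, 0.073)
```

```bash
. ./g.sh; python3 -m crank '-.004 0 0 0 0;-.004 0 0 0 0;-.004 0 0 0 0;-.003 0 0 0 0'|g; python3 -m crank '-.0015 0 0 0 0;0 0 0 0 0'|g;python3 -m crank '-.0015 0 0 0 0;0 0 0 0 0'|g;python3 -m crank '-.0015 0 0 0 0;0 0 0 0 0'|g
```

```text
ee_pos: [0.522, 0.0434, 0.0621] wrist_force: [-0.8, 4.7, 8.2] 
ee_pos: [0.5215, 0.042, 0.0621] wrist_force: [-0.6, 3.5, 10.0] 
ee_pos: [0.5214, 0.0409, 0.0621] wrist_force: [-0.2, 6.2, 9.2] 
ee_pos: [0.5212, 0.0394, 0.0621] wrist_force: [0.1, 5.4, 8.1]
```

```bash
. ./g.sh; python3 -m crank '-.002 0 0 0 0;0 0 0 0 0'|g; python3 -m crank '0 0 -.003 0 0;0 0 -.02 0 0;0 0 -.03 0 0;0 0 -.03 0 0;0 0 -.03 0 0;.04 0 -.02 0 0;.04 0 -.02 0 0;0 0 0 0 0'; python3 -c "
from h import *
p=capture('side');
A=pts(p,np.argwhere(p['depth']>0)); l=np.c_[(A[:,:2]-C)@EX,(A[:,:2]-C)@EY,A[:,2]]
for y in np.arange(-.152,-.12,.003):
  q=l[(abs(l[:,0])<.045)&(abs(l[:,1]-y)<.0015)&(l[:,2]<.09)]; print(round(y,3),len(q),np.round(np.percentile(q[:,2],[0,50,100]),3) if len(q) else '')
cv2.imwrite('pics/s9.png',cv2.resize(p['image'][170:260,220:320],None,fx=6,fy=6))"
```

```text
ee_pos: [0.5208, 0.0374, 0.0621] wrist_force: [0.3, 5.3, 7.1] 
time_s: 43.15
ee_pos: [0.5446, 0.1145, 0.2153]
orientation: [179.8, -0.1, 72.5]
wrist_force: [0.4, -0.1, -0.1]
gripper_width: 0.0001
finger_force: 0.0
-0.152 1 [0.077 0.077 0.077]
-0.149 6 [0.078 0.078 0.081]
-0.146 17 [0.069 0.078 0.081]
-0.143 21 [0.072 0.078 0.081]
-0.14 25 [0.071 0.076 0.082]
-0.137 20 [0.072 0.075 0.083]
-0.134 14 [0.07  0.074 0.076]
-0.131 10 [0.072 0.075 0.077]
-0.128 19 [0.071 0.074 0.078]
-0.125 13 [0.073 0.074 0.078]
-0.122 15 [0.073 0.075 0.077]
```

View pics/s9.png

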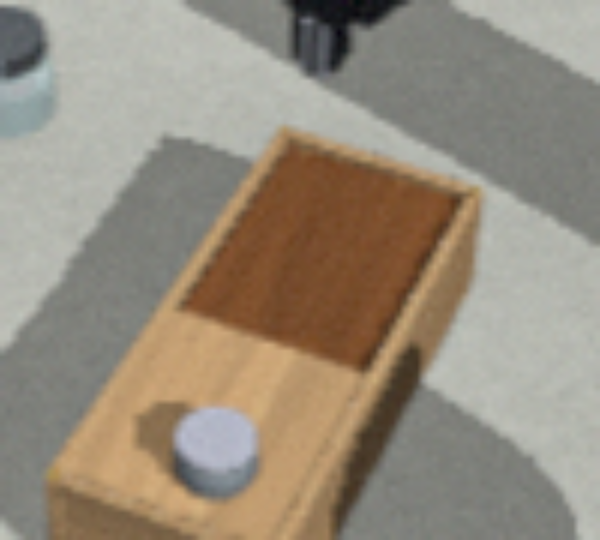

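The shutter board reaches the −y end wall with no gap (crop rows about 140–190), the tin is undisturbed, and the arm is clear.

```bash
python3 -c "
from workcell import job
print(job.close_job())"
```

```text
the job is handed in; nothing more can be done
None
```

The stamp stands upright on the compartment floor, the shutter is fully shut again, and the job was handed in at about 43 s; pressing force on the shutter read at most about 11 N, and no bystander was touched as far as the forces and pictures showed.

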